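# Ready the colony counter and hold the magnifier over the plate

## Robot

A 7-joint arm with a two-finger parallel gripper is mounted at the origin on the work surface. World frame = base frame: x ahead of the robot, y to its left, z up, the work surface at z = 0. Lengths are in m, angles in rad, forces in N, time in s.
With the tool pointing down it reaches from about 0.375 to 0.925 m from the base axis. Payload 3.1 kg.
Tool frame: the origin (TCP) lies between the finger pads; the fingertips stand 19 mm ahead of it and the grasp point (between the pads) is the TCP; z points along the fingers, y is the line along which they close (so a half turn about z gives the same grasp; the last joint's range is limited). The gripper opens to 85 mm and grips with 20 to 120 N. Pads are 22 mm wide; open, the fingers measure 114 mm over their backs; the gripper's body (76 mm by 85 mm) begins 54 mm behind the grasp point. The pads swing forward as they close: fully open they stand 13 mm farther back than shut.
Start: joints at [1.234, 0.383, 0.044, 1.598, -0.018, 1.161, -0.05], TCP at [0.154, -0.632, 0.25] pointing down, gripper open.
Joint ranges: [-2.61, 2.61], [-0.41, 2.15], [-1.48, 1.57], [0, 2.5], [-1.57, 4.71], [0.05, 1.97], [-2.85, 2.85]. Speed limits (rad/s): [2.79, 2.79, 3.14, 3.14, 3.14, 3.14, 3.14].

## Interface

Orientations are given as a unit quaternion [x, y, z, w].
In Python, from bench import move_ptp, movel, move_j, move_gripper, pause, inverse_kinematics, read_camera, camera_params, MotionError, sign_off, look_for, tip_of, read_time_s, read_qpos, read_joint_vel, read_effort, read_eef_pos, read_tcp_rot, read_ft_force, read_ft_torque, read_finger_gap, read_grasp_force gives the robot as it stands. Calls block until the motion is done:
- move_ptp(position, orientation): joint-space move of the TCP to a pose.
- movel(position, orientation=None, speed=0.15): straight line of the TCP; orientation=None keeps the orientation; speed is the mean speed in m/s.
- move_j(angles): joint-space move.
- move_gripper(opening, effort=None): finger opening in m; effort is the grip in N (None keeps the last); returns when the fingers have stopped.
- pause(seconds).
- inverse_kinematics(position, orientation): joint angles nearest the present ones, or None.
- read_camera(name): name is "scene" or "top" or "wrist"; returns the picture (384x512x3 uint8, red, green, blue); there is no depth.
- camera_params(name): a dict with "K" (3x3 intrinsics, pixels), "camera_from_world" (4x4, takes a point from world to camera coordinates). Camera axes: x right, y down, z forward; pixel columns grow to the right and rows downward; lengths in m; the calibration is good to about 2 mm. A picture is of the moment at which its call begins: read the wrist's pose just before it. camera_params takes no time and is no camera call; for the wrist camera it gives the pose at the moment of the call.
A pose or a line that the arm cannot do raises MotionError and nothing moves.
- sign_off(): hands the job in; it is judged then, once.
Trained networks look in the newest picture that a camera, given by its name, has taken for a name from the list of things; names that differ only in an ending like _2 or _b are one class to them, and where a whole thing is asked for, a point or a joint stands for the part that bears it (a point fixed in the world has none). Each returns a list of dicts, best first, with "confidence" (0 to 1); they miss things now and then, are a little off and sometimes report something else, mostly with a low value. They report only what shows in the picture. A call takes as long as a camera call. They do not tell look-alikes from the thing itself.
- look_for(camera, name): "at" ([column, row] in pixels, amid what is visible of it).
- tip_of(camera, name): "at" ([column, row] in pixels: a listed point, or the origin of a listed thing).
Readings, each from a call of its own:
- read_time_s(): time.
- read_qpos(): joint angles.
- read_joint_vel(): joint speeds.
- read_effort(): joint torques, N m.
- read_eef_pos(): TCP position.
- read_tcp_rot(): TCP orientation.
- read_ft_force(): force on the tool from outside, world axes, zero at the start.
- read_ft_torque(): the same for the moment, N m.
- read_finger_gap(): finger opening in m.
- read_grasp_force(): force on a finger pad.
Only numpy, scipy, OpenCV 4.12 (cv2) and the standard library are available. Lean on these libraries where they do the work, as an engineer would, in place of code of your own. Each camera call takes 0.05 s, during which the arm holds its last target. There are 200 camera calls.

## Task

Get the colony counter ready for a count: press its green power key, then its yellow lamp key, then its red zero key, each fully down and let up again, one at a time. Then pick up the hand magnifier, carry it over the tops of the tubes in the rack and hold it level above the open culture dish on the counter's stage, the lens centred on the dish and about 15 mm clear of its rim. Finish while still holding it there, steady and touching nothing but your grip: never touch or shift the open dish, and leave the rack with its tubes, the dish lid, the dish stack and the burner as they are.

Things in the scene. Friction and masses are not known exactly. Their poses are not given: they have to be found in the camera images.
- counter: colony counter, fixed: white box 250 mm deep (its x) by 260 mm wide (its y), deck 66 mm above the bench; origin on the bench under its middle, x pointing away from the operator; blue keypad panel along its -x edge with display (+y end) and, going towards -y, the green, yellow and red keys; round lit stage 122 mm across behind, centred 35 mm to +x of the middle, its top 70 mm above the bench
- key_green (a joint): green key of the colony counter, a 26 x 24 mm cap on a spring; 0 = up, 0.005 m = fully down (a full press; 1.2 N to start, 4 N to bottom), it springs back up when let go
- key_yellow (a joint): yellow key of the colony counter, a 26 x 24 mm cap on a spring; 0 = up, 0.005 m = fully down (a full press; 1.2 N to start, 4 N to bottom), it springs back up when let go
- key_red (a joint): red key of the colony counter, a 26 x 24 mm cap on a spring; 0 = up, 0.005 m = fully down (a full press; 1.2 N to start, 4 N to bottom), it springs back up when let go
- key_green_top (a point): centre of the top face of the green key, about 75 mm above the bench while the key is up, standing 8 mm proud of the blue keypad panel; the three keys lie side by side 46 mm apart
- key_yellow_top (a point): centre of the top face of the yellow key, about 75 mm above the bench while the key is up, standing 8 mm proud of the blue keypad panel; the three keys lie side by side 46 mm apart
- key_red_top (a point): centre of the top face of the red key, about 75 mm above the bench while the key is up, standing 8 mm proud of the blue keypad panel; the three keys lie side by side 46 mm apart
- dish: open culture dish, clear, 90 mm across, 15 mm tall, 50 g, loose, standing on the counter's stage up to 9 mm off the stage's centre, amber agar with cream colonies inside; origin under its middle, z up
- dish_rim (a point): centre of the dish's mouth, level with the top of its rim, 85 mm above the bench, z up
- magnifier: hand magnifier lying flat on the bench, 0.12 to 0.2 kg: round black lens frame 100 mm across and 16 mm deep with a clear lens, and an orange handle 22 mm wide, 16 mm deep, along its -x from 66 to 164 mm from the lens centre (a steel neck 16 mm wide joins them); origin at the centre of the frame's underside, z up, x from the handle to the lens
- magnifier_grip (a point): point on the middle of the magnifier's handle to grip: 95 mm from the lens centre along the magnifier's -x, 8 mm above its underside; the fingers close across the handle, along the magnifier's y
- lens_low (a point): centre of the lens frame's underside (the magnifier's origin): hold it level about 15 mm above point dish_rim
- rack: steel grid rack for tubes, loose, 222 mm long (its x) by 60 mm wide (its y), 76 mm tall, 0.6 kg, standing between the magnifier and the counter; origin under its middle
- tube1: glass culture tube with a yellow cap, 16 mm across, 158 mm tall, 30 g, standing loose in an 18 mm opening of the rack, its top 166 mm above the bench; origin at its foot, z up along the tube; leave it standing
- tube2: glass culture tube with a yellow cap, 16 mm across, 158 mm tall, 30 g, standing loose in an 18 mm opening of the rack, its top 166 mm above the bench; origin at its foot, z up along the tube; leave it standing
- tube3: glass culture tube with a green cap, 16 mm across, 158 mm tall, 30 g, standing loose in an 18 mm opening of the rack, its top 166 mm above the bench; origin at its foot, z up along the tube; leave it standing
- tube4: glass culture tube with a green cap, 16 mm across, 158 mm tall, 30 g, standing loose in an 18 mm opening of the rack, its top 166 mm above the bench; origin at its foot, z up along the tube; leave it standing
- dish_lid: lid of the dish, clear, 94 mm across, 9 mm tall, lying on the bench beside the counter; origin under its middle; leave it
- dish_stack: stack of five closed culture dishes, 93 mm across, 75 mm tall; origin under its middle; leave it
- burner: gas burner with red foot 90 mm across and steel tube, 135 mm tall; origin under its middle; leave it
Mind the look-alikes: they are no part of the job. Several things look just like the magnifier: the one meant starts farthest from the robot's base.

How it is judged:
On the way, in this order (a step that is already met when the one before it is completed fails the run):
1. the green key is pressed fully down, the other two keys being up (value of joint key_green above 0.0038 m and value of joint each of key_yellow, key_red below 0.0015 m), for 0.06 s.
2. the yellow key is pressed fully down, the other two keys being up (value of joint key_yellow above 0.0038 m and value of joint each of key_green, key_red below 0.0015 m), for 0.06 s.
3. the red key is pressed fully down, the other two keys being up (value of joint key_red above 0.0038 m and value of joint each of key_green, key_yellow below 0.0015 m), for 0.06 s.
4. the magnifier, held in the fingers, crosses the line of the tube rack above the tops of the tubes (contact force between magnifier and the fingers above 1 N and height (world z) of magnifier above 0.168 m and y of magnifier in the frame of rack between -0.06 and 0.06 m), for 0.04 s.
At the end, for the whole second after the job is handed in: Held in the fingers, still: lens within 10 mm of the dish centre, frame underside 6 to 28 mm above the rim, tilt under 0.15 rad, touching neither dish nor counter; keys up; dish within 8 mm, rack, lid, stack and burner within 20 mm and tubes within 25 mm of their start, tubes upright (contact force between magnifier and the fingers above 1 N and horizontal distance between lens_low and dish_rim below 0.01 m and z of lens_low in the frame of dish_rim between 0.006 and 0.028 m and angle between magnifier's own z axis and vertical below 0.15 rad and linear speed of magnifier below 0.02 m/s and contact force between magnifier and dish below 0.1 N and contact force between magnifier and counter below 0.1 N and distance of dish from where it was at the start of the episode below 0.008 m and value of joint each of key_green, key_yellow, key_red below 0.001 m and distance of each of rack, dish_lid, dish_stack, burner from where it was at the start of the episode below 0.02 m and angle between each of tube1, tube2, tube3, tube4's own z axis and vertical below 0.2 rad and distance of each of tube1, tube2, tube3, tube4 from where it was at the start of the episode below 0.025 m); the arm keeps its last pose, push and grip.
It fails at once if the open dish is touched by the magnifier, the fingers or the arm (contact force between magnifier and dish above 0.2 N or contact force between dish and the fingers above 0.2 N or contact force between dish and the arm above 0.2 N).
It fails at once if the dish is shifted more than 10 mm (distance of dish from where it was at the start of the episode above 0.01 m).
It fails at once if two keys are down at once (value of joint each of key_green, key_yellow above 0.0025 m or value of joint each of key_yellow, key_red above 0.0025 m or value of joint each of key_green, key_red above 0.0025 m).
It fails at once if the rack, dish lid, dish stack or burner is shifted more than 20 mm, or the burner or dish stack tipped (distance of any of rack, dish_lid, dish_stack, burner from where it was at the start of the episode above 0.02 m or angle between any of burner, dish_stack's own z axis and vertical above 0.2 rad).
It fails at once if a tube is tipped or pulled out of place by more than 25 mm (angle between any of tube1, tube2, tube3, tube4's own z axis and vertical above 0.25 rad or distance of any of tube1, tube2, tube3, tube4 from where it was at the start of the episode above 0.025 m).
It also fails if it takes over 67 s, if anything falls off the work surface, if the arm or the gripper's body presses on something with over 40 N, if the wrist force passes 120 N, or if a joint passes its speed limit or range.

## Working session

There is one attempt and no reset: what is moved stays moved. The work goes in short steps, each a Python script; the robot and the scene stay as the last script left them, time stands still between calls to the robot, and variables do not carry over. Pictures are saved under pics/ and viewed, at most 10 in all, crops included, and the job is handed in when it is done.

```bash
mkdir -p pics; ls
cat > h.py <<'E'
import numpy as np, cv2
from bench import *
def snap(n,f=None):
    im=read_camera(n)
    if f: cv2.imwrite('pics/'+f,cv2.cvtColor(im,cv2.COLOR_RGB2BGR))
    return im
def ray(cam,px,P=None):
    P=P or camera_params(cam); T=np.array(P["camera_from_world"]);K=np.array(P["K"])
    d=T[:3,:3].T@np.linalg.solve(K,[px[0],px[1],1.]); o=-T[:3,:3].T@T[:3,3]
    return o,d/np.linalg.norm(d)
def at_z(cam,px,z,P=None):
    o,d=ray(cam,px,P); return o+d*(z-o[2])/d[2]
def tri(rs):
    A=sum(np.eye(3)-np.outer(d,d) for o,d in rs); b=sum((np.eye(3)-np.outer(d,d))@o for o,d in rs)
    p=np.linalg.solve(A,b); return p,max(np.linalg.norm((np.eye(3)-np.outer(d,d))@(p-o)) for o,d in rs)
def proj(cam,p,P=None):
    P=P or camera_params(cam); c=np.array(P["camera_from_world"])@np.r_[p,1]; q=np.array(P["K"])@c[:3]; return q[:2]/q[2]
E
python3 - <<'E'
from h import *
np.set_printoptions(precision=3,suppress=True)
for c in("scene","top"):
    snap(c,c+'1.png'); print(c,ray(c,(256,192)))
    for n in["key_green_top","key_yellow_top","key_red_top","dish_rim","lens_low","magnifier_grip","rack","tube1","tube3","dish_lid","dish_stack","burner","counter"]:
        print(n,[(np.round(d["at"]).astype(int).tolist(),round(d["confidence"],2)) for d in tip_of(c,n)][:5])
a=cv2.imread('pics/scene1.png');b=cv2.imread('pics/top1.png')
E
```

```text
pics
scene (array([1.087, 0.399, 0.873]), array([-0.551, -0.376, -0.745]))
key_green_top [([198, 160], 0.5)]
key_yellow_top [([192, 155], 0.46)]
key_red_top [([269, 295], 0.43), ([182, 149], 0.38)]
dish_rim [([173, 177], 0.85), ([183, 148], 0.48)]
lens_low [([254, 140], 0.92), ([328, 271], 0.73), ([350, 185], 0.66)]
magnifier_grip [([382, 186], 0.79), ([344, 243], 0.67), ([229, 151], 0.62)]
rack [([273, 223], 0.59), ([265, 221], 0.18)]
tube1 [([288, 208], 0.69), ([253, 234], 0.66), ([277, 220], 0.62), ([267, 226], 0.47), ([178, 151], 0.25)]
tube3 [([288, 208], 0.69), ([253, 234], 0.66), ([277, 220], 0.62), ([267, 226], 0.47), ([178, 151], 0.25)]
dish_lid [([140, 159], 0.76), ([271, 296], 0.57)]
dish_stack [([385, 328], 0.87), ([176, 183], 0.36)]
burner [([270, 295], 0.72)]
counter [([186, 188], 0.96)]
top (array([0.253, 0.005, 1.408]), array([ 0.17 , -0.002, -0.985]))
key_green_top [([316, 193], 0.56)]
key_yellow_top [([334, 192], 0.6), ([317, 173], 0.34)]
key_red_top [([206, 135], 0.65), ([347, 194], 0.39)]
dish_rim [([321, 159], 0.82)]
lens_low [([183, 172], 0.8), ([204, 260], 0.64), ([309, 261], 0.6)]
magnifier_grip [([183, 198], 0.91), ([181, 270], 0.71), ([318, 237], 0.71)]
rack [([240, 190], 0.56)]
tube1 [([232, 188], 0.54), ([243, 181], 0.54), ([243, 168], 0.46), ([235, 200], 0.44)]
tube3 [([232, 188], 0.54), ([243, 181], 0.54), ([243, 168], 0.46), ([235, 200], 0.44)]
dish_lid [([381, 189], 0.62)]
dish_stack [([139, 157], 0.91)]
burner [([208, 133], 0.89)]
counter [([321, 174], 0.66)]
```

View pics/top1.png

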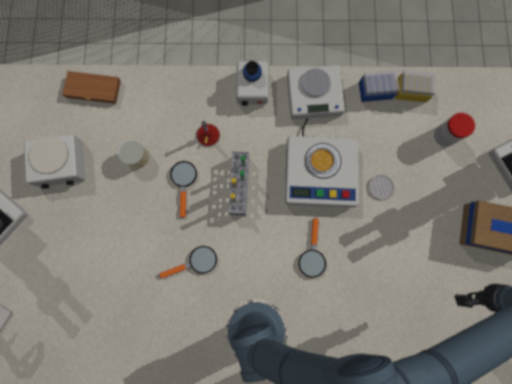

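View pics/scene1.png

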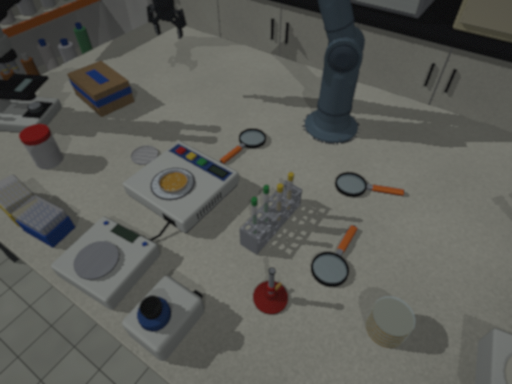

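The top view shows three magnifiers: A with its lens at (183,172) just left of the rack, B at (203,260) and C at (312,262). The scene view shows the same three at (330,268), (350,185) and (252,138). A looks farthest from the base, which I'll check with numbers and a wrist close-up.

Run:
```python
from h import *
np.set_printoptions(precision=3,suppress=True)
S={'A':(328,271),'B':(350,185),'C':(254,140)};T={'A':(183,172),'B':(204,260),'C':(309,261)}
for k in S: print(k,tri([ray('scene',S[k]),ray('top',T[k])]),np.linalg.norm(at_z('top',T[k],0)[:2]))
for n,s,t in [('gripA',(344,243),(183,198)),('dish',(173,177),(321,159)),('green',(198,160),(316,193)),('yel',(192,155),(334,192)),('red',(182,149),(347,194)),('lid',(140,159),(381,189)),('rack',(273,223),(240,190))]:
    print(n,tri([ray('scene',s),ray('top',t)]))
print(read_tcp_rot(),read_eef_pos(),read_finger_gap())
P=camera_params('wrist');T=np.array(P['camera_from_world']);print(ray('wrist',(256,192)),T[:3,:3],P['K'])
from scipy.spatial.transform import Rotation as R
print(R.from_quat(read_tcp_rot()).as_matrix())
```

```text
A (array([0.57 , 0.276, 0.005]), np.float64(0.0005644883473663025)) 0.6341998662868659
B (array([ 0.245,  0.19 , -0.002]), np.float64(0.0013664334306889678)) 0.3096392806720285
C (array([ 0.243, -0.188,  0.008]), np.float64(0.0019887400464689)) 0.30932486998767744
gripA (array([0.47 , 0.272, 0.01 ]), np.float64(0.0009404404608010183))
dish (array([ 0.599, -0.228,  0.096]), np.float64(0.0016881689831706576))
green (array([ 0.486, -0.218,  0.08 ]), np.float64(0.011092178162959631))
yel (array([ 0.481, -0.269,  0.075]), np.float64(0.004977890043772991))
red (array([ 0.475, -0.316,  0.073]), np.float64(0.0038770567999072345))
lid (array([ 0.52 , -0.48 , -0.026]), np.float64(0.008022854060049515))
rack (array([ 0.505,  0.063, -0.014]), np.float64(0.00028291340684548767))
[ 0.993  0.119  0.    -0.   ] [ 0.154 -0.632  0.25 ] 0.08508568394619877
(array([ 0.231, -0.612,  0.373]), array([-0.301, -0.092, -0.949])) [[ 0.237 -0.972  0.   ]
 [-0.923 -0.225  0.312]
 [-0.303 -0.074 -0.95 ]] [[299.168   0.    250.668]
 [  0.    299.168 191.16 ]
 [  0.      0.      1.   ]]
[[ 0.972  0.237  0.   ]
 [ 0.237 -0.972  0.   ]
 [ 0.    -0.    -1.   ]]
```

A is farthest from the base at 0.634 m, against 0.31 m for B and C. Next I'll look at the keys and dish from two wrist poses.

```bash
cat >> h.py <<'E'
def two(poses,names,q,tag,gate):
    """gate: name->approx xyz; picks detection nearest its projection"""
    obs={n:[] for n in names}
    for i,p in enumerate(poses):
        move_ptp(p,q); pause(.3)
        P=camera_params('wrist'); snap('wrist',f'{tag}{i}.png')
        for n in names:
            ds=tip_of('wrist',n)
            if ds:
                e=proj('wrist',gate[n],P); d=min(ds,key=lambda d:np.linalg.norm(np.array(d['at'])-e))
                if np.linalg.norm(np.array(d['at'])-e)<60: obs[n].append(ray('wrist',d['at'],P)); print(n,np.round(d['at']),round(d['confidence'],2))
    return {n:tri(o) if len(o)>1 else None for n,o in obs.items()}
E
python3 - <<'E'
from h import *
np.set_printoptions(precision=4,suppress=True)
move_gripper(0,40)
g={'key_green_top':(.48,-.222,.075),'key_yellow_top':(.48,-.268,.075),'key_red_top':(.48,-.315,.075),'dish_rim':(.6,-.23,.085)}
r=two([(.42,-.30,.28),(.47,-.21,.28),(.44,-.25,.24)],list(g),[1,0,0,0],'k',g)
for n in r: print(n,r[n])
print(read_time_s())
E
```

```text
key_green_top [179. 111.] 0.55
key_yellow_top [220. 112.] 0.72
key_red_top [264. 114.] 0.91
key_green_top [260. 159.] 0.88
key_yellow_top [299. 159.] 0.85
key_red_top [344. 158.] 0.62
dish_rim [274.  37.] 0.65
key_green_top [223. 136.] 0.59
key_yellow_top [270. 139.] 0.67
key_red_top [317. 137.] 0.82
key_green_top (array([ 0.4798, -0.2222,  0.0696]), np.float64(0.0016654575732137614))
key_yellow_top (array([ 0.4786, -0.2672,  0.0711]), np.float64(0.0012614575774444975))
key_red_top (array([ 0.4787, -0.3146,  0.0719]), np.float64(0.002097468870344711))
dish_rim None
6.25
```

View pics/k1.png

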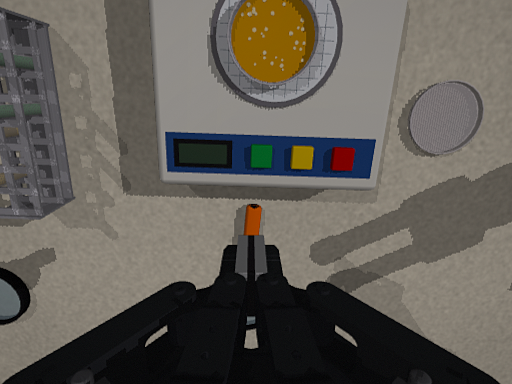

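The wrist view shows the green key at (260,157), yellow at (302,157) and red at (343,158), matching the detections. Now I'll press them with force monitoring.

Run:
```python
from h import *
K={'g':(.4795,-.2222),'y':(.479,-.2678),'r':(.4787,-.3143)}
q=[1,0,0,0]
for k,(x,y) in K.items():
    movel([x,y,.115],q,speed=.15); movel([x,y,.097],speed=.06); pause(.1)
    f0=read_ft_force()[2]; log=[];z=.097
    while z>.083:
        z-=.001; movel([x,y,z],speed=.02); f=read_ft_force()[2]-f0; log.append((round(z,4),round(float(f),1)))
        if f>6: break
    pause(.2); print(k,log,round(float(read_ft_force()[2]-f0),1),read_eef_pos())
    movel([x,y,.115],speed=.08)
movel([.45,-.26,.28],speed=.2)
print(read_time_s())
```

```text
g [(0.096, -1.1), (0.095, -0.6), (0.094, -1.0), (0.093, 0.3), (0.092, 1.9), (0.091, 2.8), (0.09, 2.5), (0.089, 2.3), (0.088, 6.3)] 6.6 [ 0.47966339 -0.22225986  0.08860668]
y [(0.096, -0.1), (0.095, 0.7), (0.094, 1.5), (0.093, 2.1), (0.092, 2.3), (0.091, 3.3), (0.09, 3.9), (0.089, 3.7), (0.088, 7.8)] 7.5 [ 0.4791619  -0.26787245  0.08861465]
r [(0.096, -1.1), (0.095, -0.6), (0.094, -0.8), (0.093, 0.3), (0.092, 2.5), (0.091, 1.8), (0.09, 2.6), (0.089, 2.6), (0.088, 5.2), (0.087, 10.8)] 10.2 [ 0.478864   -0.31443675  0.08851339]
19.9667
```

All three keys bottomed cleanly. Next I'll measure the dish, then the magnifier.

```bash
python3 - <<'E'
from h import *
np.set_printoptions(precision=4,suppress=True)
g={'dish_rim':(.6,-.23,.085)}
r=two([(.58,-.27,.26),(.63,-.23,.26),(.59,-.19,.26)],list(g),[1,0,0,0],'d',g); print(r)
move_ptp([.55,.0,.30],[1,0,0,0]); move_gripper(.06)
g={'lens_low':(.57,.276,.0),'magnifier_grip':(.472,.273,.008)}
r=two([(.44,.25,.25),(.50,.29,.25),(.47,.27,.20)],list(g),[1,0,0,0],'m',g)
for n in r: print(n,r[n])
print(read_time_s())
E
python3 -c "
import cv2,numpy as np
cv2.imwrite('pics/dm.png',np.hstack([cv2.resize(cv2.imread('pics/'+f),(400,300)) for f in('d1.png','m1.png')]))"
```

```text
dish_rim [216. 154.] 0.96
dish_rim [253. 202.] 0.7
dish_rim [290. 164.] 0.6
{'dish_rim': (array([ 0.5981, -0.2336,  0.0788]), np.float64(0.0022151711657756672))}
lens_low [261. 108.] 0.64
magnifier_grip [268. 185.] 0.77
lens_low [244.  85.] 0.64
magnifier_grip [250. 176.] 0.96
lens_low (array([ 0.5604,  0.2777, -0.0237]), np.float64(0.0012646054810025603))
magnifier_grip (array([0.4784, 0.2714, 0.0506]), np.float64(0.0017394236847120762))
27.05
```

View pics/dm.png

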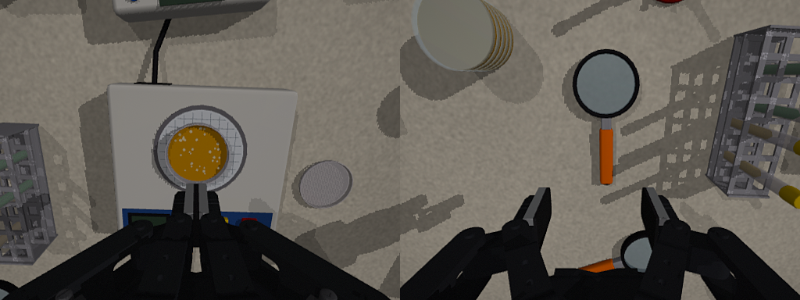

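The left half shows the dish, with its agar at (197,152) in the composite. The right half shows target A: lens at (606,83), orange handle at (606,157), rack to its right and dish stack to its left. I'll refine the handle line by colour in the two usable views.

Run:
```python
from h import *
np.set_printoptions(precision=4,suppress=True)
q=[1,0,0,0]
def handle(im):
    h=cv2.cvtColor(im,cv2.COLOR_RGB2HSV); m=cv2.inRange(h,(5,170,120),(16,255,255))
    n,l,s,c=cv2.connectedComponentsWithStats(m)
    i=min([i for i in range(1,n) if s[i,4]>400],key=lambda i:np.linalg.norm(c[i]-proj('wrist',(.46,.272,.016))))
    return c[i],cv2.minAreaRect(np.argwhere(l==i)[:,::-1].astype(np.float32))
R=[];L=[]
for i,p in enumerate([(.43,.24,.25),(.48,.30,.25)]):
    move_ptp(p,q); pause(.3); im=snap('wrist',f'n{i}.png'); c,b=handle(im)
    pts=cv2.boxPoints(b); pts=pts[np.argsort(pts[:,1])]; a,e=pts[:2].mean(0),pts[2:].mean(0)
    print('handle c',at_z('wrist',c,.014),'ends',at_z('wrist',a,.014),at_z('wrist',e,.014)); R.append(ray('wrist',c)); 
    for d in tip_of('wrist','lens_low')[:3]: print(np.round(d['at']),d['confidence'],at_z('wrist',d['at'],0.))
    # lens frame outline (dark ring)
    e=proj('wrist',(.57,.276,.016)); h=cv2.cvtColor(im,cv2.COLOR_RGB2GRAY); m=(h<45).astype(np.uint8)
    n,l,s,c=cv2.connectedComponentsWithStats(m)
    for j in range(1,n):
        if s[j,4]>200 and np.linalg.norm(c[j]-e)<40:
            (x,y),ax,an=cv2.fitEllipse(cv2.convexHull(np.argwhere(l==j)[:,::-1].astype(np.int32))); print('ring',x,y,ax,at_z('wrist',(x,y),.009))
            L.append(ray('wrist',(x,y)))
print('tri',tri(R),tri(L) if len(L)>1 else L,read_time_s())
```

```text
handle c [0.4499 0.2716 0.014 ] ends [0.4944 0.2721 0.014 ] [0.4006 0.2707 0.014 ]
[217.  45.] 0.97 [0.5606 0.278  0.    ]
[287. 281.] 0.77 [ 0.2493  0.1881 -0.    ]
ring 218.63473510742188 39.57680892944336 (91.15763092041016, 101.69755554199219) [0.5646 0.2755 0.009 ]
handle c [0.4504 0.2719 0.014 ] ends [0.4951 0.2729 0.014 ] [0.4006 0.2708 0.014 ]
[320. 309.] 0.96 [0.2495 0.1943 0.    ]
[271.  90.] 0.94 [0.5628 0.2753 0.    ]
ring 271.6617126464844 88.84370422363281 (86.81806945800781, 91.6715316772461) [0.564  0.2752 0.009 ]
tri (array([0.4496, 0.2718, 0.0115]), np.float64(7.98830274084453e-05)) (array([0.5641, 0.2753, 0.0118]), np.float64(0.00010139655679925865)) 28.6417
```

Run:
```python
from h import *
from scipy.spatial.transform import Rotation as R
np.set_printoptions(precision=4,suppress=True)
q=(R.from_euler('z',.03)*R.from_euler('x',np.pi)).as_quat()
x,y=.469,.2724
move_ptp([x,y,.12],q); movel([x,y,.022],q,speed=.1)
print(read_ft_force()); move_gripper(0,90); pause(.3)
print(read_finger_gap(),read_grasp_force(),read_eef_pos(),read_ft_force())
movel([x,y,.06],speed=.06); pause(.2); print(read_finger_gap(),read_grasp_force(),read_ft_force(),read_ft_torque())
movel([x,y,.29],speed=.15); pause(.3)
im=snap('wrist','held.png'); print([ (np.round(d['at']),d['confidence']) for d in tip_of('wrist','lens_low')],proj('wrist',(.564,.2754,.29-.022)),read_time_s())
```

```text
[-0.4346  0.522   0.2236]
0.019440176536018355 89.03908252716064 [0.4695 0.2727 0.023 ] [-0.8995 -0.9327  5.6724]
0.018970809328140822 88.18651556968689 [ 0.0866  0.2061 -1.4714] [ 0.013   0.1212 -0.0044]
[(array([252.,  69.]), 0.59)] [251.2164  55.8132] 34.175
```

View pics/held.png

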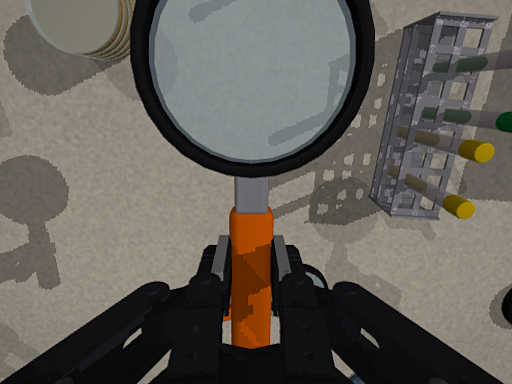

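It is held with grip force 88 N; the frame spans columns 131–374 with its bottom at row 178, and the handle starts at row 208. I'll check the tilt against a model, then cross over and measure the dish from the hold pose.

```bash
cat >> h.py <<'E'
def ring(pitch,dx=0,dz=0,tcp=None,yaw=.03,z0=-.007,P=None,Lx=.095):
    from scipy.spatial.transform import Rotation as R
    tcp=np.array(read_eef_pos()) if tcp is None else tcp; a=np.linspace(0,2*np.pi,181)
    c=np.c_[Lx+dx+.05*np.cos(a),.05*np.sin(a),np.full(181,z0+dz)]
    c=np.r_[c,[[Lx+dx-.066,0,z0+dz]]]
    w=R.from_euler('ZY',[yaw,pitch]).apply(c)+tcp
    P=P or camera_params('wrist'); p=np.array([proj('wrist',v,P) for v in w]); r=p[:-1]
    return r[:,0].min(),r[:,0].max(),r[:,1].max(),p[-1,1]
E
python3 - <<'E'
from h import *
np.set_printoptions(precision=4,suppress=True)
from scipy.optimize import least_squares
im=cv2.imread('pics/held.png',0); 
r=50;print('dark cols',[ (rr,np.where(im[rr]<40)[0][[0,-1]] if (im[rr]<40).any() else None) for rr in(40,55,70)], 'col252 dark',np.where(im[150:200,252]<40)[0]+150)
P=camera_params('wrist');t=np.array(read_eef_pos())
print('level model',ring(0,tcp=t,P=P))
for p in(-.05,.05,.1): print(p,ring(p,tcp=t,P=P))
m=np.array([131,374,178,208.])
s=least_squares(lambda v:np.array(ring(v[0],v[1],v[2],tcp=t,P=P))[[0,1,2,3]]-m,[0,0,0]);print(s.x,s.fun)
E
```

```text
dark cols [(40, array([113, 480])), (55, array([131, 451])), (70, array([133, 371]))] col252 dark [164 165 166 167 168 169 170 171 172 173 174 175 176 177]
level model (np.float64(124.34513198297765), np.float64(378.96950949879187), np.float64(173.89079892737954), np.float64(207.20645396825216))
-0.05 (np.float64(118.77368381476941), np.float64(384.65103707949226), np.float64(174.56212308816416), np.float64(207.72004076346133))
0.05 (np.float64(129.4587623847351), np.float64(373.7558804240476), np.float64(173.49034948382715), np.float64(206.86120794526522))
0.1 (np.float64(134.17111694077295), np.float64(368.9538978312223), np.float64(173.3486781595406), np.float64(206.67989309455632))
[-0.0778 -0.0057 -0.0119] [-0.9014 -0.8857 -0.      0.    ]
```

Run:
```python
from h import *
np.set_printoptions(precision=4,suppress=True)
from scipy.spatial.transform import Rotation as R
# camera in tool frame, from now
def Tt(p,q): T=np.eye(4);T[:3,:3]=R.from_quat(q).as_matrix();T[:3,3]=p;return T
P=camera_params('wrist'); K=P['K']; C=np.array(P['camera_from_world'])@Tt(read_eef_pos(),read_tcp_rot())
rays=[]
def agar(f,near):
    h=cv2.cvtColor(cv2.imread('pics/'+f),cv2.COLOR_BGR2HSV); m=cv2.inRange(h,(8,100,60),(25,255,255)); m=cv2.morphologyEx(m,cv2.MORPH_CLOSE,np.ones((5,5)))
    n,l,s,c=cv2.connectedComponentsWithStats(m); i=min([i for i in range(1,n) if s[i,4]>80],key=lambda i:np.linalg.norm(c[i]-near))
    return cv2.fitEllipse(cv2.convexHull(np.argwhere(l==i)[:,::-1].astype(np.int32)))
for f,t in(('d0.png',(.58,-.27,.26)),('d1.png',(.63,-.23,.26)),('d2.png',(.59,-.19,.26))):
    Pw={'K':K,'camera_from_world':C@np.linalg.inv(Tt(t,[1,0,0,0]))}
    e=agar(f,proj('wrist',(.598,-.232,.08),Pw)); r=ray('w',e[0],Pw); rays.append(r)
    print(f,e,at_z('w',e[0],.08,Pw))
print(tri(rays),tri([rays[0],rays[2]]))
for c in('top','scene'):
    e=agar(c+'1.png',proj(c,(.598,-.232,.08))); print(c,e,at_z(c,e[0],.08)); rays.append(ray(c,e[0]))
print(tri(rays),tri(rays[3:]))
```

```text
d0.png ((214.5765838623047, 149.8847198486328), (77.91548156738281, 80.77922058105469), 128.75360107421875) [ 0.6044 -0.2329  0.08  ]
d1.png ((252.2779998779297, 195.64273071289062), (71.54432678222656, 76.0101089477539), 89.27554321289062) [ 0.6051 -0.2314  0.08  ]
d2.png ((290.8650207519531, 160.53248596191406), (76.3723373413086, 79.91140747070312), 57.65468978881836) [ 0.6034 -0.2311  0.08  ]
(array([ 0.6026, -0.2319,  0.0732]), np.float64(0.0007278623887421761)) (array([ 0.6026, -0.2321,  0.0738]), np.float64(0.0006316946223545784))
top ((321.7359924316406, 159.68011474609375), (21.263166427612305, 22.167875289916992), 105.03472137451172) [ 0.6001 -0.2316  0.08  ]
scene ((173.02374267578125, 181.24571228027344), (17.28850555419922, 26.510183334350586), 80.01573944091797) [ 0.6027 -0.2303  0.08  ]
(array([ 0.6024, -0.2321,  0.0763]), np.float64(0.001712398560128867)) (array([ 0.601 , -0.2323,  0.0772]), np.float64(0.0002260787370652997))
```

Run:
```python
from h import *
np.set_printoptions(precision=4,suppress=True)
x,y=.602-.094,-.232-.0028
movel([.469,.05,.29],speed=.2); movel([x,y,.25],speed=.2); movel([x,y,.16],speed=.1); pause(.4)
print(read_grasp_force(),read_finger_gap(),read_eef_pos(),read_time_s())
R_=[]
for c in('scene','top'):
    snap(c,c+'2.png'); e=proj(c,(.602,-.232,.137)); ds=tip_of(c,'lens_low'); d=min(ds,key=lambda d:np.linalg.norm(np.array(d['at'])-e)); print(c,d,e); R_.append(ray(c,d['at']))
print(tri(R_)); snap('wrist','w2.png')
a=cv2.imread('pics/scene2.png')[100:250,90:290];b=cv2.imread('pics/top2.png')[100:250,220:420]
cv2.imwrite('pics/h2.png',np.vstack([np.hstack([cv2.resize(a,(400,300)),cv2.resize(b,(400,300))]),np.hstack([cv2.resize(cv2.imread('pics/w2.png'),(400,300)),np.zeros((300,400,3),np.uint8)])]))
```

```text
88.17160248756409 0.01923748373266637 [ 0.5081 -0.2348  0.1603] 38.4833
scene {'at': [170.1, 167.3], 'confidence': 0.84} [169.4362 167.1417]
top {'at': [322.3, 154.7], 'confidence': 0.76} [324.6822 154.9239]
(array([ 0.603 , -0.2249,  0.1406]), np.float64(0.0019952206496691846))
```

View pics/h2.png

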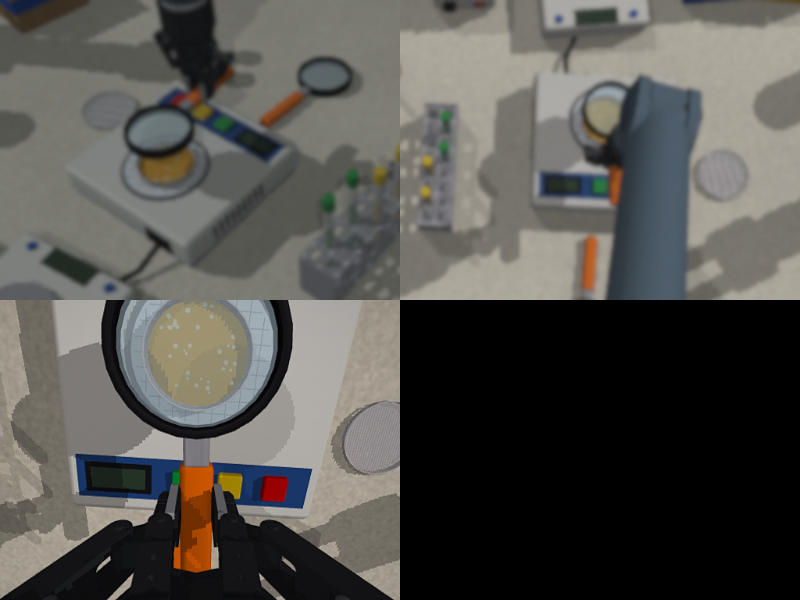

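The scene view shows the lens above the dish at (170,167), 0.7 px from the prediction. The wrist view shows the agar laterally centred in the frame (agar column 254, frame column 253), and the rack and tubes are undisturbed. Lowering now.

Run:
```python
from h import *
np.set_printoptions(precision=4,suppress=True)
x,y=.602-.094,-.232-.0028
f0=read_ft_force()
movel([x,y,.125],speed=.05); pause(.5)
print(read_grasp_force(),read_eef_pos(),read_ft_force()-f0,read_time_s())
snap('scene','scene3.png');w=snap('wrist','w3.png')
print([d for d in tip_of('scene','lens_low') if d['at'][0]<220],proj('scene',(.602,-.232,.102)))
P=camera_params('wrist');print('agar pred',proj('wrist',(.602,-.232,.076),P),'lens top pred',proj('wrist',(.602,-.232,.118),P))
a=cv2.imread('pics/scene3.png')[130:220,110:230]
cv2.imwrite('pics/h3.png',np.vstack([cv2.resize(a,(400,300),interpolation=2),cv2.resize(cv2.imread('pics/w3.png'),(400,300))]))
```

```text
88.1712019443512 [ 0.508  -0.2348  0.1251] [ 0.9552 -0.9577 -0.1606] 40.0833
[{'at': [173.9, 175.7], 'confidence': 0.91}, {'at': [174.6, 182.4], 'confidence': 0.33}] [171.5231 175.6971]
agar pred [251.4087  64.0577] lens top pred [251.7043  54.3084]
```

View pics/h3.png

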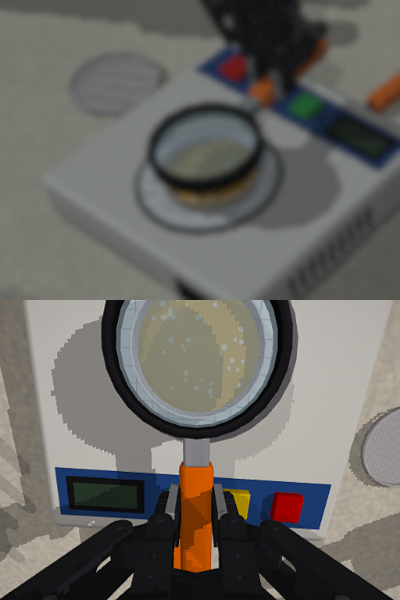

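In the scene crop the frame ring centres at about (171.7,173.5), matching the model for a lens centred on the dish about 15 mm above the rim. The wrist view shows the agar centred at column 252 and the frame bottom at row 175, within 2 px of a level hold. All keys are free, so I'm handing in.

```bash
python3 -c "
from bench import *
pause(.3);print(read_grasp_force(),read_eef_pos());print(sign_off())"
```

```text
88.17103385925293 [ 0.50797941 -0.2347882   0.12497627]
the job is handed in; nothing more can be done
None
```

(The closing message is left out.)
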